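# Hang the hand mirror on the vanity stand

### The arm

A 6-joint arm with a two-finger parallel gripper is mounted at the origin on the work surface. World frame = base frame: x ahead of the robot, y to its left, z up, the work surface at z = 0. Lengths are in mm, angles in rad, forces in N, time in s.
With the tool pointing down it reaches from about 350 to 975 mm from the base axis. Payload 7.1 kg.
Tool frame: the origin (TCP) lies on the mounting face of the last link; the fingertips stand 182 mm ahead of it and the grasp point (between the pads) lies 163 mm ahead of it (ctrl.tcp_to_tips is the distance from the TCP to the fingertips, in mm); z points along the fingers, y is the direction in which the jaws open and shut (so a half turn about z gives the same grasp; the last joint's range is limited). The gripper opens to 88 mm and grips with 3 to 60 N. Pads are 20 mm wide; open, the fingers measure 115 mm over their backs; the gripper's body (75 mm by 178 mm) begins 61 mm behind the grasp point.
Start: joints at [-1.181, 0.423, 1.63, -0, 1.089, -0.019], TCP at [248.459, -573.476, 404.675] pointing down, gripper open.
Joint ranges: [-3, 3], [-0.9, 2.11], [0.09, 2.58], [-1.31, 4.45], [0.11, 2.69], [-2.54, 2.54]. Speed limits (rad/s): [2.39, 2.39, 3.01, 3.14, 3.14, 3.14].

### API

Orientations are given as a rotation vector (axis times angle).
In Python, from workcell import ctrl gives the robot as it stands. The module is installed in compiled form; this text tells all that it offers.
- The arm moves only by the tool send_rows, never from a script. Its argument "commands" is a list of rows, each an object with "translation": the shift along the world's x, y, z normalised to -1 to 1, where 1 is 0.1 m, a list of three; "twist": the turn, a rotation vector about the world's x, y, z normalised to -1 to 1, where 1 is 0.5 rad, a list of three. A call has exactly 10 rows; each row is the pose to reach, as a shift and turn from the pose commanded when the call began; what a row does not reach only later rows make up. A row lasts 1/10 s, in which the tool goes at most 50 mm and 8.59 degrees, less where a joint would pass 70% of its speed; a pose out of reach is approached as far as the arm can. A call with a number of a shift or a turn outside -1 to 1 is refused whole. A call with a gripper value outside its range is refused whole. "grip" is the closure, from -1 (fully open) to 1 (shut), set as the call begins (left out, the last holds). The fingers move at their own pace and stop on an object; the grip force is fixed at half the most. Time passes only in rows, so rows that repeat a pose let the fingers close, or fill a call up. It gives the time, the measured TCP pose, the force and the opening at its end, in the units of the state.
- ctrl.get_obs(): the state, without advancing time (a new reading comes with each control period).
- ctrl.get_image(name): name is "scene" or "top"; returns a dict with "img" (420x560x3 uint8, red, green, blue), "intrinsics" (3x3 intrinsics, pixels), "dist" ([k1, k2, p1, p2, k3] as OpenCV has them; the pictures are not rectified), "cam_to_world" (4x4, takes a point from camera to world coordinates). Camera axes: x right, y down, z forward; pixel columns grow to the right and rows downward; lengths in mm; the calibration is good to about 2 mm. A picture is of the moment at which its call begins. There is no depth.
- ctrl.close_job(): hands the job in, once; it reports no verdict.
The state is a dict: "t": time; "qpos": joint angles; "qvel": joint speeds; "joint_torque": joint torques, N m; "ee_pos": TCP position; "orientation": TCP orientation; "ft_force": force on the tool from outside, world axes, zero at the start; "moment": the same for the moment, N m; "width": finger opening in mm.
Only numpy, scipy, OpenCV 4.12 (cv2) and the standard library are available. Lean on these libraries where they do the work, as an engineer would, in place of code of your own. Each camera call takes 0.05 s, during which the arm holds its last target. There are 200 camera calls.

### The job

Hang the white hand mirror up on the accessory stand: bring the loop at the end of its handle over the stand's upper peg and let the mirror hang straight down from it. The peg's height on the post is adjustable, so find where it is; feel for it rather than forcing the mirror onto it, and leave the other things on the vanity where they are.

Things in the scene. Friction and masses are not known exactly. Their poses are not given: they have to be found in the camera images.
- mirror: White plastic hand mirror, 196 mm long, about 200 g, lying flat, glass up. Round head 90 mm across, 12 mm thick; straight flat-sided handle 16 mm wide, 12 mm thick, ending in a round hanging loop. Origin: centre of the head's underside; +x along the handle to the loop, +z out of the glass. Handle spans x = 45 to 129 mm. Centre of mass at about x = 15 mm: hold it close to the head.
- mirror_loop (a point): Centre of the hanging loop, 138 mm from the head's centre along the handle, at mid thickness (6 mm above the underside). The loop is a round bar 7 mm thick bent to a ring in the plane of the mirror: opening 12 mm, outside 26 mm.
- mirror_neck (a point): Point on the handle, 66 mm from the head's centre and 72 mm from the loop's centre, at mid thickness: a good place to take the handle (16 mm across), with room for a finger on each side.
- stand: Accessory stand, does not move. Origin: centre of the underside of its round marble foot (140 mm across, 22 mm high), z up. Steel post 14 mm thick, ball-topped, 293 mm high. On its +x side, 160 mm up, a short peg with a bangle, too low for the mirror. On its -x side the upper peg, clamped by a collar (20 mm across, 18 mm high) that can be anywhere along the upper post.
- brush: Bystander: wooden paddle brush, bristles up, 200 mm long, head 85 x 62 mm, handle without a loop. Origin under the head's centre, +x along the handle.
- perfume: Bystander: round amber glass perfume bottle with metal cap, 68 mm across, 94 mm high. Origin under its centre.
- jar: Bystander: cream jar with white lid, 62 mm across, 42 mm high. Origin under its centre.
- compact: Bystander: closed champagne aluminium compact, 72 mm across, 15 mm thick. Origin under its centre.
- roller: Bystander: pink hair roller standing on end, 39 mm across, 60 mm high. Origin under its centre.
- tweezer: Bystander: steel tweezer lying flat, 98 mm long, 5 mm high. Origin under its middle, +x to the points.
- stand_axis (a point): Point on the post's axis 222 mm above the table: the lowest height at which the collar's middle can be; it may be up to 50 mm higher (not reported: look or feel for it). From the collar the upper peg runs towards the stand's -x, rising at 30 degrees: a 6 mm rod ending in a 9 mm ball whose centre is 39 mm from the post's axis and 17 mm above the collar's middle. It bears over 30 N.
- stand_front (a point): Point 100 mm out from stand_axis towards the stand's -x, at the same height: the direction of the upper peg. The peg enters the loop only when the mirror is raised so that the loop faces along the peg to within about 30 degrees. Once hung, the loop rests at the peg's root by the collar and the mirror hangs vertical, close along the post.

How it is judged:
By the outcome, as a careful person would: the job done as asked, in the order asked, and still so for the second after the job is handed in, with the robot touching nothing.
It also fails if it takes over 67 s, if anything falls off the work surface, if the arm or the gripper's body presses on something with over 40 N, if the wrist force passes 120 N, or if a joint passes its speed limit or range.

## Working session

There is one attempt and no reset: what is moved stays moved. The work goes in short steps, Python scripts to look and compute and a tool call to move; the robot and the scene stay as the last step left them, time stands still between calls to the robot, and variables do not carry over. Pictures are saved under pics/ and viewed, about 8 in all and at most 12, crops included, and the job is handed in when it is done.

Besides the shell and the picture viewer there is one more tool, called after "Call:" as name(argument=value, ...), one argument or row to a line, values as JSON. send_rows: Moves the arm, as the interface text tells. Its arguments: {"type":"object","properties":{"commands":{"type":"array","items":{"type":"object","properties":{"translation":{"type":"array","items":{"type":"number"}},"twist":{"type":"array","items":{"type":"number"}}}}},"grip":{"type":"number"}},"required":["commands"]}

```bash
mkdir -p pics
cat > h.py <<'E'
import numpy as np, cv2
from workcell import ctrl
def snap(n,f):
    d=ctrl.get_image(n); cv2.imwrite('pics/'+f,d['img'][:,:,::-1]); 
    np.savez('pics/'+n+'.npz',**{k:np.array(d[k]) for k in('intrinsics','dist','cam_to_world')}); return d
def cam(n): return np.load('pics/'+n+'.npz')
def ray(n,uv):
    d=cam(n); p=cv2.undistortPoints(np.array([[uv]],float),d['intrinsics'],d['dist'])[0,0]
    T=d['cam_to_world']; return T[:3,3],T[:3,:3]@np.array([p[0],p[1],1])
def atz(n,uv,z):
    o,v=ray(n,uv); return o+v*(z-o[2])/v[2]
def proj(n,P):
    d=cam(n); T=np.linalg.inv(d['cam_to_world']); r=cv2.Rodrigues(T[:3,:3])[0]
    return cv2.projectPoints(np.array(P,float).reshape(-1,1,3),r,T[:3,3],d['intrinsics'],d['dist'])[0][:,0]
def tri(uv1,uv2):
    o1,v1=ray('scene',uv1);o2,v2=ray('top',uv2)
    s=np.linalg.lstsq(np.c_[v1,-v2],o2-o1,rcond=None)[0]
    a=o1+s[0]*v1;b=o2+s[1]*v2; return (a+b)/2,np.linalg.norm(a-b)
E
python3 - <<'E'
from h import *
import cv2
for n in('scene','top'):
    d=snap(n,n+'0.png');print(n,np.round(d['cam_to_world'],2).tolist())
print(ctrl.get_obs())
E
```

```text
scene [[0.3, 0.68, -0.67, 1174.39], [0.96, -0.2, 0.22, -186.11], [0.02, -0.71, -0.7, 803.89], [0.0, 0.0, 0.0, 1.0]]
top [[-0.01, -0.98, 0.21, 376.44], [-1.0, 0.01, -0.0, 1.74], [-0.0, -0.21, -0.98, 1054.87], [0.0, 0.0, 0.0, 1.0]]
{'t': 0.1, 'qpos': array([-1.18098759e+00,  4.23783394e-01,  1.63055324e+00, -9.74802389e-06,
        1.08859071e+00, -1.89960775e-02]), 'qvel': array([ 0.00016691, -0.00284963, -0.00185266,  0.00073056,  0.00067375,
       -0.00138741]), 'joint_torque': array([ 5.94681842e-04, -5.45612633e+01, -2.74324733e+01,  6.45249733e-02,
        1.87294430e-02, -6.73830527e-06]), 'ee_pos': array([ 248.38446105, -573.27789752,  403.99112354]), 'orientation': array([-3.07490801e+00, -6.37427900e-01,  3.99648238e-04]), 'ft_force': array([0.36834913, 0.4783567 , 0.15459186]), 'moment': array([ 0.01261806,  0.03815613, -0.01046528]), 'width': 87.6906138814886}
```

View pics/scene0.png

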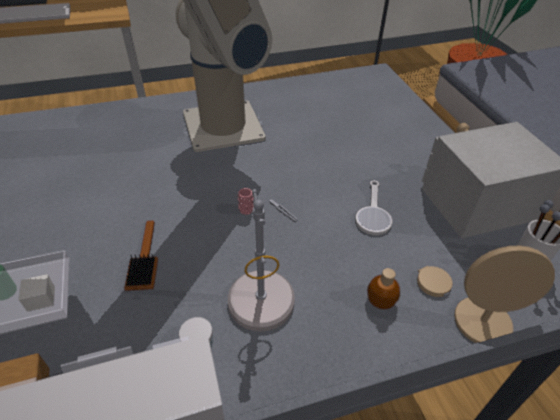

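View pics/top0.png

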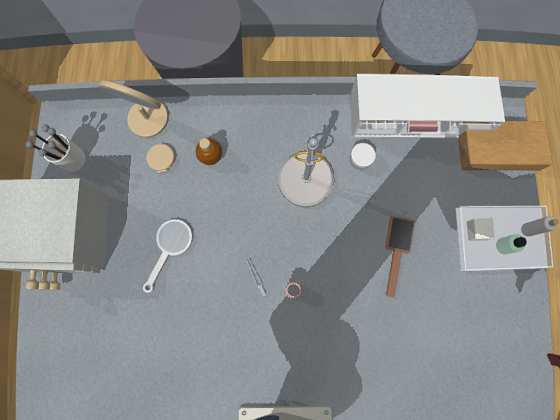

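The scene view shows the mirror at about (374,220) with its loop at (375,184), and the stand's foot at (262,300). The top view has the mirror head at (174,238), the loop at (148,288) and the foot at (306,179). The peg seems to point towards the robot, so I'll enlarge that area.

Run:
```python
from h import *
s=cv2.imread('pics/scene0.png');t=cv2.imread('pics/top0.png')
a=cv2.resize(s[180:310,215:315],None,fx=4,fy=4,interpolation=cv2.INTER_CUBIC)
b=cv2.resize(t[120:220,265:345],(400,500),interpolation=cv2.INTER_CUBIC)
c=np.zeros((520,800,3),np.uint8);c[:,:400]=a;c[:500,400:]=b;cv2.imwrite('pics/c1.png',c)
# mirror mask in top
h=cv2.cvtColor(t,cv2.COLOR_BGR2HSV)
g=t[210:300,135:200].min(2); m=(g>165).astype(np.uint8)
n,l,st,ce=cv2.connectedComponentsWithStats(m);
for i in range(1,n):
    if st[i,4]>10: print(st[i],ce[i]+[135,210])
hd=atz('top',(174,237.5),12);lp=atz('top',(148,288),6)
print(hd,lp,np.linalg.norm(hd-lp)); 
hs=atz('scene',(374,220),12);ls=atz('scene',(374.5,184),6);print(hs,ls,np.linalg.norm(hs-ls))
print('foot',atz('top',(306,178.5),22),atz('scene',(262,299),22))
```

```text
[   8    9   49   74 1249] [169.87510008 244.64531625]
[509.97121273 268.92220779  12.        ] [386.55865078 330.91069548   6.        ] 138.2361495854783
[518.03138401 268.27467867  12.        ] [390.97380124 331.46807275   6.        ] 142.03180767968558
foot [654.39600868 -58.28757545  22.        ] [666.98411908 -57.92811741  22.        ]
```

View pics/c1.png

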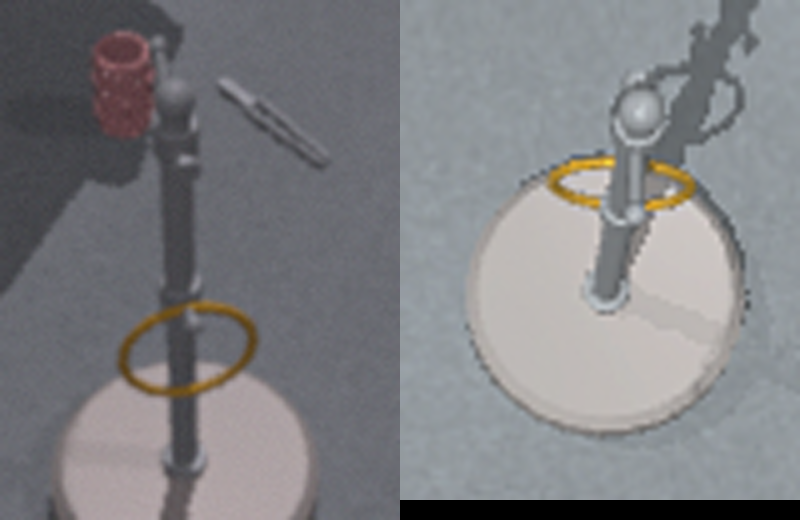

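The crop shows the upper peg rising from the collar just under the post's ball, towards the robot. Its ball is at about scene (254.5,190.5) and top (312.4,162.6). I'll triangulate from these.

Run:
```python
from h import *
print('pegball',tri((254.5,190.5),(312.4,162.6)))
print('postball',tri((258.9,203.5),(313.2,142)))
print('base',atz('top',(306.2,178),24),atz('scene',(260.8,295),24))
# mirror: fit head ellipse in both
for n,f,roi,th in(('top','top0.png',(210,300,135,200),150),('scene','scene0.png',(175,240,345,400),140)):
    t=cv2.imread('pics/'+f);y0,y1,x0,x1=roi
    m=(t[y0:y1,x0:x1].min(2)>th).astype(np.uint8)
    n_,l,st,ce=cv2.connectedComponentsWithStats(m);i=1+st[1:,4].argmax()
    ys,xs=np.where(l==i); P=np.array([atz(n,(x+x0,y+y0),8)[:2] for x,y in zip(xs,ys)])
    hull=cv2.convexHull(P.astype(np.float32))[:,0]
    c=P.mean(0); far=P[np.linalg.norm(P-c,axis=1).argmax()]
    u=(far-c)/np.linalg.norm(far-c); s=P@u; w=P@np.array([-u[1],u[0]])
    hs=s<s.min()+75
    cen=(w[hs].min()+w[hs].max())/2; hc=u*(s.min()+45)+np.array([-u[1],u[0]])*cen
    # handle line
    hh=(s>s.min()+95)&(s<s.min()+170); print('handle w',w[hh].mean(),'head w',cen,'len',s.max()-s.min(),'far',far,'headc',hc,'width',np.ptp(w[hs]))
    ax=np.polyfit(s[hh],w[hh],1);print('slope',ax,'u',u)
```

```text
pegball (array([616.40378678, -54.9240205 , 279.2958658 ]), np.float64(2.3520316067492044))
postball (array([655.44963733, -57.24986535, 284.92983629]), np.float64(1.9205188245484335))
base [655.14097377 -58.69548211  24.        ] [658.20283304 -58.05725517  24.        ]
handle w -476.06545959741356 head w -477.6142847815313 len 194.12454919490634 far [379.19378012 340.02103939] headc [511.89231793 271.97640373] width 90.39625894389428
slope [ 8.85633444e-03 -4.73934742e+02] u [-0.88700704  0.46175591]
handle w -484.5110121171979 head w -489.65300397753686 len 187.96349133555842 far [383.69512017 341.97824363] headc [508.31276403 271.89504669] width 86.79140436972358
slope [ 4.28639035e-02 -4.75213734e+02] u [-0.86597839  0.50008142]
```

Call:
send_rows(
  commands=[
    {"translation": [0.05,0.1,0.05],"twist": [0,0,0.057]},
    {"translation": [0.1,0.2,0.1],"twist": [0,0,0.113]},
    {"translation": [0.15,0.3,0.15],"twist": [0,0,0.17]},
    {"translation": [0.2,0.4,0.2],"twist": [0,0,0.226]},
    {"translation": [0.25,0.5,0.25],"twist": [0,0,0.283]},
    {"translation": [0.3,0.6,0.3],"twist": [0,0,0.339]},
    {"translation": [0.35,0.7,0.35],"twist": [0,0,0.396]},
    {"translation": [0.4,0.8,0.4],"twist": [0,0,0.453]},
    {"translation": [0.45,0.9,0.45],"twist": [0,0,0.509]},
    {"translation": [0.5,1.0,0.5],"twist": [0,0,0.566]},
  ],
  grip=-1,
)

```text
t: 1.1
ee_pos: [298.8, -472.6, 455.1]
orientation: [-2.954, -1.069, -0.0]
ft_force: [-0.0, 0.1, -0.0]
width: 88.0
```

```bash
cat > log.py <<'E'
from h import *
import json
o=ctrl.get_obs(); open('log.jsonl','a').write(json.dumps([o['qpos'].tolist(),o['ee_pos'].tolist(),o['orientation'].tolist()])+'\n')
print(round(o['t'],2),*(np.round(o[k],3).tolist() for k in('qpos','ee_pos','orientation','ft_force','width')))
E
echo '[[-1.18098759,0.423783394,1.63055324,-9.7e-06,1.08859071,-0.0189960775],[248.38446105,-573.27789752,403.99112354],[-3.07490801,-0.637427900,0.00039965]]' > log.jsonl; python3 log.py
```

```text
1.1 [-1.028, 0.27, 1.73, 0.0, 1.141, -0.152] [298.839, -472.633, 455.082] [-2.954, -1.069, -0.0] [-0.012, 0.137, -0.007] 88.042
```

Call:
send_rows(
  commands=[
    {"translation": [0.05,0.1,0],"twist": [0,0,0.057]},
    {"translation": [0.1,0.2,0],"twist": [0,0,0.113]},
    {"translation": [0.15,0.3,0],"twist": [0,0,0.17]},
    {"translation": [0.2,0.4,0],"twist": [0,0,0.226]},
    {"translation": [0.25,0.5,0],"twist": [0,0,0.283]},
    {"translation": [0.3,0.6,0],"twist": [0,0,0.339]},
    {"translation": [0.35,0.7,0],"twist": [0,0,0.396]},
    {"translation": [0.4,0.8,0],"twist": [0,0,0.453]},
    {"translation": [0.45,0.9,0],"twist": [0,0,0.509]},
    {"translation": [0.5,1.0,0],"twist": [0,0,0.566]},
  ],
)

```text
t: 2.1
ee_pos: [348.9, -372.6, 454.7]
orientation: [-2.774, -1.475, 0.0]
ft_force: [0.9, 0.6, -0.1]
width: 87.7
```

Call:
send_rows(
  commands=[
    {"translation": [0.05,0.1,0],"twist": [0,0,0.057]},
    {"translation": [0.1,0.2,0],"twist": [0,0,0.113]},
    {"translation": [0.15,0.3,0],"twist": [0,0,0.17]},
    {"translation": [0.2,0.4,0],"twist": [0,0,0.226]},
    {"translation": [0.25,0.5,0],"twist": [0,0,0.283]},
    {"translation": [0.3,0.6,0],"twist": [0,0,0.339]},
    {"translation": [0.35,0.7,0],"twist": [0,0,0.396]},
    {"translation": [0.4,0.8,0],"twist": [0,0,0.453]},
    {"translation": [0.45,0.9,0],"twist": [0,0,0.509]},
    {"translation": [0.5,1.0,0],"twist": [0,0,0.566]},
  ],
)

```text
t: 3.1
ee_pos: [398.9, -272.6, 454.7]
orientation: [2.538, 1.851, 0.0]
ft_force: [0.6, 1.0, 0.4]
width: 87.9
```

Call:
send_rows(
  commands=[
    {"translation": [0.03,0.1,0],"twist": [0,0,0.057]},
    {"translation": [0.06,0.2,0],"twist": [0,0,0.113]},
    {"translation": [0.09,0.3,0],"twist": [0,0,0.17]},
    {"translation": [0.12,0.4,0],"twist": [0,0,0.226]},
    {"translation": [0.15,0.5,0],"twist": [0,0,0.283]},
    {"translation": [0.18,0.6,0],"twist": [0,0,0.339]},
    {"translation": [0.21,0.7,0],"twist": [0,0,0.396]},
    {"translation": [0.24,0.8,0],"twist": [0,0,0.453]},
    {"translation": [0.27,0.9,0],"twist": [0,0,0.509]},
    {"translation": [0.3,1.0,0],"twist": [0,0,0.566]},
  ],
)

```text
t: 4.1
ee_pos: [428.7, -172.6, 454.7]
orientation: [2.252, 2.19, 0.0]
ft_force: [-0.0, -0.5, 0.1]
width: 88.1
```

Call:
send_rows(
  commands=[
    {"translation": [0,0.1,0],"twist": [0,0,0.057]},
    {"translation": [0,0.2,0],"twist": [0,0,0.113]},
    {"translation": [0,0.3,0],"twist": [0,0,0.17]},
    {"translation": [0,0.4,0],"twist": [0,0,0.226]},
    {"translation": [0,0.5,0],"twist": [0,0,0.283]},
    {"translation": [0,0.6,0],"twist": [0,0,0.339]},
    {"translation": [0,0.7,0],"twist": [0,0,0.396]},
    {"translation": [0,0.8,0],"twist": [0,0,0.453]},
    {"translation": [0,0.9,0],"twist": [0,0,0.509]},
    {"translation": [0,1.0,0],"twist": [0,0,0.566]},
  ],
)

```text
t: 5.1
ee_pos: [428.5, -72.6, 454.7]
orientation: [-1.921, -2.486, 0.0]
ft_force: [0.4, 0.6, -0.1]
width: 88.0
```

Call:
send_rows(
  commands=[
    {"translation": [0.01,0.1,-0.05],"twist": [0,0,0.057]},
    {"translation": [0.02,0.2,-0.1],"twist": [0,0,0.113]},
    {"translation": [0.03,0.3,-0.15],"twist": [0,0,0.17]},
    {"translation": [0.04,0.4,-0.2],"twist": [0,0,0.226]},
    {"translation": [0.05,0.5,-0.25],"twist": [0,0,0.283]},
    {"translation": [0.06,0.6,-0.3],"twist": [0,0,0.339]},
    {"translation": [0.07,0.7,-0.35],"twist": [0,0,0.396]},
    {"translation": [0.08,0.8,-0.4],"twist": [0,0,0.453]},
    {"translation": [0.09,0.9,-0.45],"twist": [0,0,0.509]},
    {"translation": [0.1,1.0,-0.5],"twist": [0,0,0.566]},
  ],
)

```text
t: 6.1
ee_pos: [438.5, 27.4, 404.2]
orientation: [-1.551, -2.732, -0.0]
ft_force: [0.3, 0.3, -0.4]
width: 87.6
```

Call:
send_rows(
  commands=[
    {"translation": [0.01,0.1,-0.05],"twist": [0,0,0.057]},
    {"translation": [0.02,0.2,-0.1],"twist": [0,0,0.113]},
    {"translation": [0.03,0.3,-0.15],"twist": [0,0,0.17]},
    {"translation": [0.04,0.4,-0.2],"twist": [0,0,0.226]},
    {"translation": [0.05,0.5,-0.25],"twist": [0,0,0.283]},
    {"translation": [0.06,0.6,-0.3],"twist": [0,0,0.339]},
    {"translation": [0.07,0.7,-0.35],"twist": [0,0,0.396]},
    {"translation": [0.08,0.8,-0.4],"twist": [0,0,0.453]},
    {"translation": [0.09,0.9,-0.45],"twist": [0,0,0.509]},
    {"translation": [0.1,1.0,-0.5],"twist": [0,0,0.566]},
  ],
)

```text
t: 7.1
ee_pos: [448.6, 127.4, 354.3]
orientation: [1.15, 2.924, 0.0]
ft_force: [-0.3, -0.3, -1.0]
width: 87.9
```

```bash
python3 log.py
```

```text
7.1 [0.251, 0.265, 2.012, 0.0, 0.864, -0.57] [448.55, 127.364, 354.266] [1.15, 2.924, 0.0] [-0.29, -0.312, -1.013] 87.907
```

Call:
send_rows(
  commands=[
    {"translation": [0,0.09,-0.03],"twist": [0,0,0.057]},
    {"translation": [0,0.18,-0.06],"twist": [0,0,0.113]},
    {"translation": [0,0.27,-0.09],"twist": [0,0,0.17]},
    {"translation": [0,0.36,-0.12],"twist": [0,0,0.226]},
    {"translation": [0,0.45,-0.15],"twist": [0,0,0.283]},
    {"translation": [0,0.54,-0.18],"twist": [0,0,0.339]},
    {"translation": [0,0.63,-0.21],"twist": [0,0,0.396]},
    {"translation": [0.0,0.72,-0.24],"twist": [0,0,0.453]},
    {"translation": [0,0.81,-0.27],"twist": [0,0,0.509]},
    {"translation": [0,0.9,-0.3],"twist": [0,0,0.566]},
  ],
)

```text
t: 8.1
ee_pos: [448.4, 217.3, 324.4]
orientation: [-0.726, -3.057, -0.0]
ft_force: [-0.1, -0.2, -0.5]
width: 87.7
```

Call:
send_rows(
  commands=[
    {"translation": [0,0.09,-0.05],"twist": [0,0,0]},
    {"translation": [0,0.18,-0.1],"twist": [0,0,0]},
    {"translation": [0,0.27,-0.15],"twist": [0,0,0]},
    {"translation": [0,0.36,-0.2],"twist": [0,0,0]},
    {"translation": [0,0.45,-0.25],"twist": [0,0,0]},
    {"translation": [0,0.54,-0.3],"twist": [0,0,0]},
    {"translation": [0.01,0.63,-0.35],"twist": [0,0,0]},
    {"translation": [0.02,0.72,-0.4],"twist": [0,0,0]},
    {"translation": [0.03,0.83,-0.45],"twist": [0,0,0]},
    {"translation": [0.03,0.83,-0.5],"twist": [0,0,0]},
  ],
)

```text
t: 9.1
ee_pos: [451.8, 300.9, 274.4]
orientation: [0.728, 3.055, 0.001]
ft_force: [0.2, -0.3, 0.8]
width: 88.1
```

```bash
python3 log.py
python3 - <<'E'
from h import *
s=snap('scene','s1.png')['img'];t=snap('top','t1.png')['img']
a=cv2.resize(s[120:250,315:415],None,fx=4,fy=4,interpolation=cv2.INTER_CUBIC)
b=cv2.resize(t[210:310,120:200],(400,500),interpolation=cv2.INTER_CUBIC)
c=np.zeros((520,800,3),np.uint8);c[:,:400]=a;c[:500,400:]=b
# expected points
def mk(n,P,o,f,dx):
    for p in proj(n,P): cv2.circle(c,(int((p[0]-o[0])*f+dx),int((p[1]-o[1])*f)),3,(255,0,0),-1)
P=[[451.6,300.3,12],[510.5,270.5,12],[388,331,10]]
mk('scene',P,(315,120),4,0);mk('top',P,(120,210),5,400)
cv2.imwrite('pics/c2.png',c[:,:,::-1])
E
```

```text
9.1 [0.566, 0.494, 1.893, 0.0, 0.754, -0.537] [451.775, 300.88, 274.366] [0.728, 3.055, 0.001] [0.17, -0.328, 0.809] 88.067
```

View pics/c2.png

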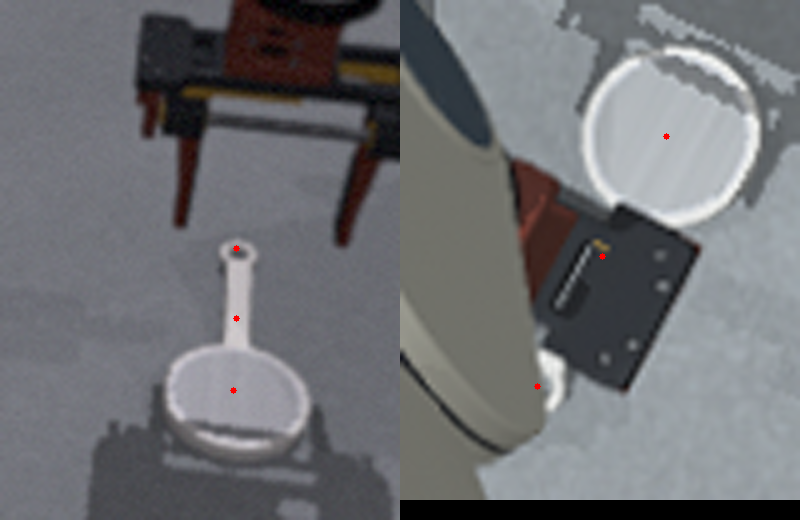

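The handle sits between the open fingers and the predicted points land on the mirror: scene crop neck (237,318), loop (237,248). I'll go down and close.

Call:
send_rows(
  commands=[
    {"translation": [0,0,-0.12]},
    {"translation": [0,0,-0.24]},
    {"translation": [0,0,-0.36]},
    {"translation": [0,0,-0.48]},
    {"translation": [0,0,-0.6]},
    {"translation": [0,0,-0.7]},
    {"translation": [0,0,-0.78]},
    {"translation": [0,0,-0.84]},
    {"translation": [0,0,-0.88]},
    {"translation": [0,0,-0.9]},
  ],
  grip=-1,
)

```text
validation failed for argument at $.co...
```

Call:
send_rows(
  commands=[
    {"translation": [0,0,0]},
    {"translation": [0,0,0]},
    {"translation": [0,0,0]},
    {"translation": [0,0,0]},
    {"translation": [0,0,0]},
    {"translation": [0,0,0]},
    {"translation": [0,0,0]},
    {"translation": [0,0,0]},
    {"translation": [0,0,0]},
    {"translation": [0,0,0]},
  ],
  grip=1,
)

```text
validation failed for argument at $.co...
```

```bash
python3 log.py
```

```text
9.2 [0.564, 0.493, 1.895, -0.0, 0.754, -0.538] [451.163, 299.595, 273.83] [-0.728, -3.055, 0.002] [-0.538, 0.447, 0.773] 87.413
```

Twist is required in every row.

Call:
send_rows(
  commands=[
    {"translation": [0,0,-0.12],"twist": [0,0,0]},
    {"translation": [0,0,-0.24],"twist": [0,0,0]},
    {"translation": [0,0,-0.36],"twist": [0,0,0]},
    {"translation": [0,0,-0.48],"twist": [0,0,0]},
    {"translation": [0,0,-0.6],"twist": [0,0,0]},
    {"translation": [0,0,-0.7],"twist": [0,0,0]},
    {"translation": [0,0,-0.78],"twist": [0,0,0]},
    {"translation": [0,0,-0.84],"twist": [0,0,0]},
    {"translation": [0,0,-0.88],"twist": [0,0,0]},
    {"translation": [0,0,-0.9],"twist": [0,0,0]},
  ],
  grip=-1,
)

```text
t: 10.2
ee_pos: [451.5, 299.5, 184.4]
orientation: [-0.73, -3.056, 0.0]
ft_force: [-0.4, 0.0, 0.4]
width: 88.0
```

Call:
send_rows(
  commands=[
    {"translation": [0,0,0],"twist": [0,0,0]},
    {"translation": [0,0,0],"twist": [0,0,0]},
    {"translation": [0,0,0],"twist": [0,0,0]},
    {"translation": [0,0,0],"twist": [0,0,0]},
    {"translation": [0,0,0],"twist": [0,0,0]},
    {"translation": [0,0,0],"twist": [0,0,0]},
    {"translation": [0,0,0],"twist": [0,0,0]},
    {"translation": [0,0,0],"twist": [0,0,0]},
    {"translation": [0,0,0],"twist": [0,0,0]},
    {"translation": [0,0,0],"twist": [0,0,0]},
  ],
  grip=1,
)

```text
t: 11.2
ee_pos: [451.5, 299.5, 184.7]
orientation: [-0.73, -3.056, 0.0]
ft_force: [-0.1, -0.4, 0.2]
width: 15.9
```

```bash
python3 log.py
```

```text
11.2 [0.564, 0.651, 1.912, 0.0, 0.579, -0.538] [451.467, 299.537, 184.662] [-0.73, -3.056, 0.0] [-0.098, -0.44, 0.167] 15.906
```

Call:
send_rows(
  commands=[
    {"translation": [0,0,0.05],"twist": [0,0,0]},
    {"translation": [0,0,0.15],"twist": [0,0,0]},
    {"translation": [0,0,0.25],"twist": [0,0,0]},
    {"translation": [0,0,0.35],"twist": [0,0,0]},
    {"translation": [0,0,0.45],"twist": [0,0,0]},
    {"translation": [0,0,0.55],"twist": [0,0,0]},
    {"translation": [0,0,0.65],"twist": [0,0,0]},
    {"translation": [0,0,0.75],"twist": [0,0,0]},
    {"translation": [0,0,0.85],"twist": [0,0,0]},
    {"translation": [0,0,0.95],"twist": [0,0,0]},
  ],
)

```text
t: 12.2
ee_pos: [451.4, 299.5, 280.5]
orientation: [0.73, 3.056, 0.0]
ft_force: [1.4, -0.5, -2.1]
width: 15.7
```

Call:
send_rows(
  commands=[
    {"translation": [0,-0.1,0.1],"twist": [0,0,0]},
    {"translation": [0,-0.2,0.2],"twist": [0,0,0]},
    {"translation": [0,-0.3,0.3],"twist": [0,0,0]},
    {"translation": [0,-0.4,0.4],"twist": [0,0,0]},
    {"translation": [0,-0.5,0.5],"twist": [0,0,0]},
    {"translation": [0,-0.6,0.6],"twist": [0,0,0]},
    {"translation": [0,-0.7,0.7],"twist": [0,0,0]},
    {"translation": [0,-0.8,0.8],"twist": [0,0,0]},
    {"translation": [0,-0.9,0.9],"twist": [0,0,0]},
    {"translation": [0,-1.0,1.0],"twist": [0,0,0]},
  ],
)

```text
t: 13.2
ee_pos: [451.4, 198.7, 380.5]
orientation: [0.73, 3.056, -0.0]
ft_force: [-0.3, -0.0, -2.2]
width: 15.8
```

```bash
python3 log.py
cat > kin.py <<'E'
import numpy as np, json
from scipy.optimize import least_squares
from scipy.spatial.transform import Rotation as R
Rz=lambda a:R.from_euler('z',a).as_matrix(); Ry=lambda a:R.from_euler('y',a).as_matrix()
# p: r0,h,L2,L3x(perp),L3,d6,lat
def fk(q,p):
    A=Rz(q[0]); B=A@Ry(q[1]); C=B@Ry(q[2]); D=C@Rz(q[3])@Ry(q[4])
    pos=A@[p[0],p[6],p[1]]+B@[0,0,p[2]]+C@[p[3],0,p[4]]+D@[0,0,p[5]]
    return pos,D@Rz(q[5])@W
W=np.eye(3)
L=[json.loads(l) for l in open('log.jsonl')]
q,x,o=L[0]
W=fk(q,np.zeros(7))[1].T@R.from_rotvec(o).as_matrix()
def fit():
    p=least_squares(lambda p:np.concatenate([fk(q,p)[0]-x for q,x,o in L]+[.02*(p-[50,350,450,0,450,100,0])*.05]),[50,350,450,0,450,100,0]).x
    return p
p=fit()
if __name__=='__main__':
    np.set_printoptions(suppress=True,precision=2); print(W,p)
    for q,x,o in L: P,M=fk(q,p); print(np.round(P-x,2), np.degrees((R.from_matrix(M).inv()*R.from_rotvec(o)).magnitude()).round(2))
E
python3 kin.py
```

```text
13.2 [0.391, 0.263, 1.937, -0.0, 0.942, -0.712] [451.399, 198.691, 380.508] [0.73, 3.056, -0.0] [-0.276, -0.036, -2.186] 15.788
[[ 0. -1. -0.]
 [ 1.  0. -0.]
 [ 0. -0.  1.]] [  0.   313.96 563.1   77.5  484.9  129.2   11.9 ]
[-0.  0. -0.] 0.0
[ 0. -0.  0.] 0.0
[0. 0. 0.] 0.0
[ 0.  0. -0.] 0.0
[-0. -0.  0.] 0.0
[0. 0. 0.] 0.0
[0. 0. 0.] 0.0
```

```bash
cat > plan.py <<'E'
from kin import *
np.set_printoptions(suppress=True,precision=3)
lo=np.array([-3,-.9,.09,-1.31,.11,-2.54]);hi=np.array([3,2.11,2.58,4.45,2.69,2.54])
LT=np.array([72,0,178.7]); psi=np.radians(-3.5)
def pose(loop,a,psi=psi):
    f=np.array([np.cos(psi),np.sin(psi),0]);z=np.cos(a)*f-np.sin(a)*np.array([0,0,1]);x=np.sin(a)*f+np.cos(a)*np.array([0,0,1])
    M=np.c_[x,np.cross(z,x),z]; return np.array(loop)-M@LT,M
def ik(P,M,q0,p):
    f=lambda q:np.r_[(fk(q,p)[0]-P)/100,(R.from_matrix(fk(q,p)[1].T@M)).as_rotvec()]
    s=least_squares(f,np.clip(q0,lo+1e-3,hi-1e-3),bounds=(lo,hi)); return s.x,np.linalg.norm(s.fun)
E
python3 - <<'E'
from plan import *
for d in(60,100,140):
  pp=p.copy();pp[5]=d;pp[1]=p[1]-p[5]+d
  for a in(0,15,25,40,60,90):
    P,M=pose([600,-54.5,290],np.radians(a))
    for q0 in([-.1,.3,2.2,np.pi,1,-1.6],[-.1,0,1.8,0,.3,1.6]):
      s=ik(P,M,q0,pp);print(d,a,P.round(),s[0],round(s[1],4))
E
```

```text
60 0 [422. -44. 218.] [-0.143  0.607  2.289  3.058  1.327 -1.55 ] 0.0
60 0 [422. -44. 218.] [-0.143  0.607  2.289  3.058  1.327 -1.55 ] 0.0
60 15 [409. -43. 267.] [-0.145  0.424  2.309  3.038  0.902 -1.528] 0.0
60 15 [409. -43. 267.] [-0.145  0.424  2.309  3.038  0.902 -1.528] 0.0
60 25 [408. -43. 300.] [-0.144  0.31   2.289  3.007  0.595 -1.494] 0.0
60 25 [408. -43. 300.] [-0.144  0.31   2.289  3.007  0.595 -1.494] 0.0
60 40 [417. -43. 350.] [-0.141  0.184  2.216  2.702  0.143 -1.187] 0.0
60 40 [417. -43. 350.] [-0.141  0.184  2.216  2.702  0.143 -1.187] 0.0
60 60 [449. -45. 409.] [-0.132  0.123  2.062  0.084  0.435  1.434] 0.0
60 60 [449. -45. 409.] [-0.132  0.123  2.062  0.084  0.435  1.434] 0.0
60 90 [528. -50. 469.] [-0.117  0.211  1.775  0.     1.155  1.515] 0.0
60 90 [528. -50. 469.] [-0.117  0.211  1.775  0.     1.155  1.515] 0.0
100 0 [422. -44. 218.] [-0.153  0.724  2.359  3.05   1.513 -1.565] 0.0
100 0 [422. -44. 218.] [-0.153  0.724  2.359  3.05   1.513 -1.565] 0.0
100 15 [409. -43. 267.] [-0.155  0.491  2.392  3.037  1.052 -1.543] 0.0
100 15 [409. -43. 267.] [-0.155  0.4
[... 773 characters left out ...]
67.] [-0.169  0.59   2.469  3.031  1.227 -1.561] 0.0
140 15 [409. -43. 267.] [-0.169  0.59   2.469  3.031  1.227 -1.561] 0.0
140 25 [408. -43. 300.] [-0.166  0.39   2.452  3.014  0.837 -1.529] 0.0
140 25 [408. -43. 300.] [-0.166  0.39   2.452  3.014  0.837 -1.529] 0.0
140 40 [417. -43. 350.] [-0.156  0.168  2.355  2.858  0.263 -1.358] 0.0
140 40 [417. -43. 350.] [-0.156  0.168  2.355  2.858  0.263 -1.358] 0.0
140 60 [449. -45. 409.] [-0.139  0.076  2.148  0.101  0.397  1.41 ] 0.0
140 60 [449. -45. 409.] [-0.139  0.076  2.148  0.101  0.397  1.41 ] 0.0
140 90 [528. -50. 469.] [-0.117  0.211  1.775  0.     1.155  1.515] 0.0
140 90 [528. -50. 469.] [-0.117  0.211  1.775  0.     1.155  1.515] 0.0
```

```bash
cat > path.py <<'E'
from plan import *
import sys
def run(qa,qb,N,p):
    prev=None
    for i in range(N+1):
        s=i/N; q=qa+(qb-qa)*s; P,M=fk(q,p)
        lp=P+M@LT; hd=P+M@[-66,0,184.7]
        if prev: 
            d=(P-prev[0])/100; w=R.from_matrix(M@prev[1].T).as_rotvec()/.5
            print(i,'T',d.round(3).tolist(),'W',w.round(3).tolist(),'| P',P.round().tolist(),'loop',lp.round().tolist(),'head',hd.round().tolist(),'q',q.round(2).tolist())
        prev=(P,M)
E
python3 - <<'E'
from path import *
q0=np.array(L[-1][0])
P,M=pose([565,-52,340],np.radians(25)); qb,e=ik(P,M,[-.15,.3,2.3,3,.7,-1.5],p); print(qb,e,P)
run(q0,qb,8,p)
E
```

```text
[-0.175  0.173  2.476  2.97   0.646 -1.482] 7.768356946706672e-12 [372.973 -40.255 350.268]
1 T [-0.218, -0.05, -0.119] W [0.541, 0.211, -0.413] | P [430.0, 194.0, 369.0] loop [361.0, 286.0, 214.0] head [467.0, 205.0, 176.0] q [0.32, 0.25, 2.0, 0.37, 0.9, -0.81]
2 T [-0.108, -0.06, -0.023] W [0.515, 0.118, -0.48] | P [419.0, 188.0, 366.0] loop [370.0, 330.0, 246.0] head [452.0, 240.0, 180.0] q [0.25, 0.24, 2.07, 0.74, 0.87, -0.9]
3 T [-0.011, -0.131, 0.032] W [0.462, 0.05, -0.548] | P [418.0, 174.0, 370.0] loop [410.0, 348.0, 286.0] head [465.0, 257.0, 198.0] q [0.18, 0.23, 2.14, 1.11, 0.83, -1.0]
4 T [0.044, -0.245, 0.045] W [0.392, 0.012, -0.612] | P [422.0, 150.0, 374.0] loop [469.0, 331.0, 326.0] head [496.0, 246.0, 220.0] q [0.11, 0.22, 2.21, 1.49, 0.79, -1.1]
5 T [0.036, -0.371, 0.021] W [0.318, 0.007, -0.663] | P [426.0, 113.0, 376.0] loop [530.0, 274.0, 355.0] head [531.0, 203.0, 237.0] q [0.04, 0.21, 2.27, 1.86, 0.76, -1.19]
6 T [-0.038, -0.476, -0.028] W [0.255, 0.03, -0.699] | P [422.0, 65.0, 373.0] loop [575.0, 183.0, 368.0] head [552.0, 131.0, 242.0] q [-0.03, 0.2, 2.34, 2.23, 0.72, -1.29]
7 T [-0.166, -0.533, -0.087] W [0.211, 0.069, -0.718] | P [405.0, 12.0, 364.0] loop [589.0, 68.0, 363.0] head [548.0, 42.0, 234.0] q [-0.1, 0.18, 2.41, 2.6, 0.68, -1.39]
8 T [-0.323, -0.523, -0.142] W [0.193, 0.114, -0.722] | P [373.0, -40.0, 350.0] loop [565.0, -52.0, 340.0] head [512.0, -49.0, 212.0] q [-0.17, 0.17, 2.48, 2.97, 0.65, -1.48]
```

Call:
send_rows(
  commands=[
    {"translation": [-0.022,-0.005,-0.012],"twist": [0.054,0.021,-0.041]},
    {"translation": [-0.044,-0.01,-0.024],"twist": [0.108,0.042,-0.082]},
    {"translation": [-0.066,-0.015,-0.036],"twist": [0.162,0.063,-0.123]},
    {"translation": [-0.088,-0.02,-0.048],"twist": [0.216,0.084,-0.164]},
    {"translation": [-0.11,-0.025,-0.06],"twist": [0.27,0.105,-0.205]},
    {"translation": [-0.132,-0.03,-0.072],"twist": [0.324,0.126,-0.246]},
    {"translation": [-0.154,-0.035,-0.084],"twist": [0.378,0.147,-0.287]},
    {"translation": [-0.176,-0.04,-0.096],"twist": [0.432,0.168,-0.328]},
    {"translation": [-0.198,-0.045,-0.108],"twist": [0.486,0.189,-0.369]},
    {"translation": [-0.22,-0.05,-0.12],"twist": [0.54,0.21,-0.41]},
  ],
)

```text
t: 14.2
ee_pos: [429.4, 194.1, 368.0]
orientation: [-0.98, -2.789, -0.356]
ft_force: [-0.1, -0.9, -1.3]
width: 15.6
```

```bash
python3 log.py; python3 kin.py | tail -9;python3 - <<'E'
from path import *
q0=np.array(L[-1][0])
P,M=pose([565,-52,340],np.radians(25)); qb,e=ik(P,M,[-.15,.3,2.3,3,.7,-1.5],p); print(qb,e,P)
run(q0,qb,7,p)
E
```

```text
14.2 [0.322, 0.253, 2.005, 0.373, 0.903, -0.809] [429.405, 194.139, 368.039] [-0.98, -2.789, -0.356] [-0.103, -0.886, -1.337] 15.588
 [ 0. -0.  1.]] [  0.   312.4  563.1   77.5  484.9  127.64  11.9 ]
[-0.  0.  0.] 0.0
[-0.  0. -0.] 0.0
[ 0.  0. -0.] 0.0
[-0. -0.  0.] 0.0
[-0. -0.  0.] 0.0
[-0. -0.  0.] 0.0
[ 0.  0. -0.] 0.0
[ 0.  0. -0.] 0.0
[-0.174  0.171  2.473  2.97   0.641 -1.481] 2.388678755966067e-12 [372.973 -40.255 350.268]
1 T [-0.105, -0.066, -0.022] W [0.514, 0.117, -0.481] | P [419.0, 188.0, 366.0] loop [370.0, 330.0, 245.0] head [453.0, 240.0, 180.0] q [0.25, 0.24, 2.07, 0.74, 0.87, -0.9]
2 T [-0.01, -0.136, 0.032] W [0.461, 0.049, -0.549] | P [418.0, 174.0, 369.0] loop [411.0, 348.0, 286.0] head [466.0, 257.0, 198.0] q [0.18, 0.23, 2.14, 1.11, 0.83, -1.0]
3 T [0.043, -0.247, 0.045] W [0.391, 0.012, -0.612] | P [422.0, 149.0, 374.0] loop [469.0, 330.0, 325.0] head [497.0, 245.0, 220.0] q [0.11, 0.22, 2.21, 1.49, 0.79, -1.1]
4 T [0.034, -0.371, 0.021] W [0.318, 0.007, -0.663] | P [426.0, 112.0, 376.0] loop [530.0, 273.0, 354.0] head [531.0, 201.0, 236.0] q [0.04, 0.21, 2.27, 1.86, 0.75, -1.19]
5 T [-0.039, -0.475, -0.028] W [0.255, 0.029, -0.698] | P [422.0, 65.0, 373.0] loop [575.0, 182.0, 368.0] head [552.0, 130.0, 242.0] q [-0.03, 0.19, 2.34, 2.23, 0.72, -1.29]
6 T [-0.166, -0.53, -0.086] W [0.213, 0.069, -0.717] | P [405.0, 12.0, 364.0] loop [589.0, 68.0, 363.0] head [548.0, 41.0, 233.0] q [-0.1, 0.18, 2.41, 2.6, 0.68, -1.38]
7 T [-0.321, -0.519, -0.14] W [0.195, 0.113, -0.721] | P [373.0, -40.0, 350.0] loop [565.0, -52.0, 340.0] head [512.0, -49.0, 212.0] q [-0.17, 0.17, 2.47, 2.97, 0.64, -1.48]
```

Tracking is exact, so I'll carry on through the flip.

Call:
send_rows(
  commands=[
    {"translation": [-0.01,-0.007,-0.002],"twist": [0.051,0.012,-0.048]},
    {"translation": [-0.02,-0.014,-0.004],"twist": [0.102,0.024,-0.096]},
    {"translation": [-0.03,-0.021,-0.006],"twist": [0.153,0.036,-0.144]},
    {"translation": [-0.04,-0.028,-0.008],"twist": [0.204,0.048,-0.192]},
    {"translation": [-0.05,-0.035,-0.01],"twist": [0.255,0.06,-0.24]},
    {"translation": [-0.06,-0.042,-0.012],"twist": [0.306,0.072,-0.288]},
    {"translation": [-0.07,-0.049,-0.014],"twist": [0.357,0.084,-0.336]},
    {"translation": [-0.08,-0.056,-0.016],"twist": [0.408,0.096,-0.384]},
    {"translation": [-0.09,-0.063,-0.018],"twist": [0.459,0.108,-0.432]},
    {"translation": [-0.1,-0.07,-0.02],"twist": [0.51,0.12,-0.48]},
  ],
)

```text
t: 15.2
ee_pos: [419.5, 187.1, 366.1]
orientation: [-1.237, -2.497, -0.683]
ft_force: [-0.2, -0.5, -1.4]
width: 15.8
```

Call:
send_rows(
  commands=[
    {"translation": [-0.001,-0.014,0.003],"twist": [0.046,0.005,-0.055]},
    {"translation": [-0.002,-0.028,0.006],"twist": [0.092,0.01,-0.11]},
    {"translation": [-0.003,-0.042,0.009],"twist": [0.138,0.015,-0.165]},
    {"translation": [-0.004,-0.056,0.012],"twist": [0.184,0.02,-0.22]},
    {"translation": [-0.005,-0.07,0.015],"twist": [0.23,0.025,-0.275]},
    {"translation": [-0.006,-0.084,0.018],"twist": [0.276,0.03,-0.33]},
    {"translation": [-0.007,-0.098,0.021],"twist": [0.322,0.035,-0.385]},
    {"translation": [-0.008,-0.112,0.024],"twist": [0.368,0.04,-0.44]},
    {"translation": [-0.009,-0.126,0.027],"twist": [0.414,0.045,-0.495]},
    {"translation": [-0.01,-0.14,0.03],"twist": [0.46,0.05,-0.55]},
  ],
)

```text
t: 16.2
ee_pos: [418.5, 173.1, 369.1]
orientation: [-1.501, -2.174, -0.982]
ft_force: [-0.4, 0.3, -1.1]
width: 15.6
```

Call:
send_rows(
  commands=[
    {"translation": [0.004,-0.025,0.004],"twist": [0.039,0.001,-0.061]},
    {"translation": [0.008,-0.05,0.008],"twist": [0.078,0.002,-0.122]},
    {"translation": [0.012,-0.075,0.012],"twist": [0.117,0.003,-0.183]},
    {"translation": [0.016,-0.1,0.016],"twist": [0.156,0.004,-0.244]},
    {"translation": [0.02,-0.125,0.02],"twist": [0.195,0.005,-0.305]},
    {"translation": [0.024,-0.15,0.024],"twist": [0.234,0.006,-0.366]},
    {"translation": [0.028,-0.175,0.028],"twist": [0.273,0.007,-0.427]},
    {"translation": [0.032,-0.2,0.032],"twist": [0.312,0.008,-0.488]},
    {"translation": [0.036,-0.225,0.036],"twist": [0.351,0.009,-0.549]},
    {"translation": [0.04,-0.25,0.04],"twist": [0.39,0.01,-0.61]},
  ],
)

```text
t: 17.2
ee_pos: [422.5, 148.1, 373.1]
orientation: [-1.766, -1.816, -1.244]
ft_force: [-0.4, -0.1, -2.2]
width: 15.7
```

Call:
send_rows(
  commands=[
    {"translation": [0.003,-0.037,0.002],"twist": [0.032,0.001,-0.066]},
    {"translation": [0.006,-0.074,0.004],"twist": [0.064,0.002,-0.132]},
    {"translation": [0.009,-0.111,0.006],"twist": [0.096,0.003,-0.198]},
    {"translation": [0.012,-0.148,0.008],"twist": [0.128,0.004,-0.264]},
    {"translation": [0.015,-0.185,0.01],"twist": [0.16,0.005,-0.33]},
    {"translation": [0.018,-0.222,0.012],"twist": [0.192,0.006,-0.396]},
    {"translation": [0.021,-0.259,0.014],"twist": [0.224,0.007,-0.462]},
    {"translation": [0.024,-0.296,0.016],"twist": [0.256,0.008,-0.528]},
    {"translation": [0.027,-0.333,0.018],"twist": [0.288,0.009,-0.594]},
    {"translation": [0.03,-0.37,0.02],"twist": [0.32,0.01,-0.66]},
  ],
)

```text
t: 18.2
ee_pos: [425.5, 111.1, 375.1]
orientation: [-2.028, -1.415, -1.457]
ft_force: [0.3, 0.5, -2.1]
width: 15.8
```

Call:
send_rows(
  commands=[
    {"translation": [-0.004,-0.047,-0.003],"twist": [0.026,0.003,-0.07]},
    {"translation": [-0.008,-0.094,-0.006],"twist": [0.052,0.006,-0.14]},
    {"translation": [-0.012,-0.141,-0.009],"twist": [0.078,0.009,-0.21]},
    {"translation": [-0.016,-0.188,-0.012],"twist": [0.104,0.012,-0.28]},
    {"translation": [-0.02,-0.235,-0.015],"twist": [0.13,0.015,-0.35]},
    {"translation": [-0.024,-0.282,-0.018],"twist": [0.156,0.018,-0.42]},
    {"translation": [-0.028,-0.329,-0.021],"twist": [0.182,0.021,-0.49]},
    {"translation": [-0.032,-0.376,-0.024],"twist": [0.208,0.024,-0.56]},
    {"translation": [-0.036,-0.423,-0.027],"twist": [0.234,0.027,-0.63]},
    {"translation": [-0.04,-0.47,-0.03],"twist": [0.26,0.03,-0.7]},
  ],
)

```text
t: 19.2
ee_pos: [421.5, 64.0, 372.1]
orientation: [-2.277, -0.962, -1.614]
ft_force: [-0.8, 0.3, -1.9]
width: 15.7
```

```bash
python3 log.py
python3 - <<'E'
from path import *
q0=np.array(L[-1][0])
P,M=pose([565,-52,330],np.radians(25)); qb,e=ik(P,M,[-.15,.3,2.3,3,.7,-1.5],p); print(qb,e,P)
run(q0,qb,2,p)
E
```

```text
19.2 [-0.036, 0.197, 2.339, 2.222, 0.721, -1.285] [421.459, 64.013, 372.081] [-2.277, -0.962, -1.614] [-0.813, 0.315, -1.921] 15.658
[-0.174  0.206  2.479  2.979  0.682 -1.492] 2.6359298850605587e-11 [372.973 -40.255 340.268]
1 T [-0.164, -0.52, -0.136] W [0.221, 0.071, -0.713] | P [405.0, 12.0, 358.0] loop [589.0, 69.0, 357.0] head [548.0, 43.0, 228.0] q [-0.1, 0.2, 2.41, 2.6, 0.7, -1.39]
2 T [-0.321, -0.523, -0.182] W [0.18, 0.116, -0.73] | P [373.0, -40.0, 340.0] loop [565.0, -52.0, 330.0] head [512.0, -49.0, 202.0] q [-0.17, 0.21, 2.48, 2.98, 0.68, -1.49]
```

Call:
send_rows(
  commands=[
    {"translation": [-0.016,-0.052,-0.014],"twist": [0.022,0.007,-0.071]},
    {"translation": [-0.032,-0.104,-0.028],"twist": [0.044,0.014,-0.142]},
    {"translation": [-0.048,-0.156,-0.042],"twist": [0.066,0.021,-0.213]},
    {"translation": [-0.064,-0.208,-0.056],"twist": [0.088,0.028,-0.284]},
    {"translation": [-0.08,-0.26,-0.07],"twist": [0.11,0.035,-0.355]},
    {"translation": [-0.096,-0.312,-0.084],"twist": [0.132,0.042,-0.426]},
    {"translation": [-0.112,-0.364,-0.098],"twist": [0.154,0.049,-0.497]},
    {"translation": [-0.128,-0.416,-0.112],"twist": [0.176,0.056,-0.568]},
    {"translation": [-0.144,-0.468,-0.126],"twist": [0.198,0.063,-0.639]},
    {"translation": [-0.164,-0.52,-0.136],"twist": [0.221,0.071,-0.713]},
  ],
)

```text
t: 20.2
ee_pos: [405.1, 12.0, 358.4]
orientation: [-2.494, -0.461, -1.699]
ft_force: [-0.5, 0.0, -1.9]
width: 15.8
```

Call:
send_rows(
  commands=[
    {"translation": [-0.032,-0.052,-0.018],"twist": [0.018,0.012,-0.073]},
    {"translation": [-0.064,-0.104,-0.036],"twist": [0.036,0.024,-0.146]},
    {"translation": [-0.096,-0.156,-0.054],"twist": [0.054,0.036,-0.219]},
    {"translation": [-0.128,-0.208,-0.072],"twist": [0.072,0.048,-0.292]},
    {"translation": [-0.16,-0.26,-0.09],"twist": [0.09,0.06,-0.365]},
    {"translation": [-0.192,-0.312,-0.108],"twist": [0.108,0.072,-0.438]},
    {"translation": [-0.224,-0.364,-0.126],"twist": [0.126,0.084,-0.511]},
    {"translation": [-0.256,-0.416,-0.144],"twist": [0.144,0.096,-0.584]},
    {"translation": [-0.288,-0.468,-0.162],"twist": [0.162,0.106,-0.657]},
    {"translation": [-0.321,-0.523,-0.182],"twist": [0.18,0.116,-0.73]},
  ],
)

```text
t: 21.2
ee_pos: [372.9, -40.3, 340.3]
orientation: [2.621, -0.081, 1.67]
ft_force: [-0.4, -0.7, -1.5]
width: 15.4
```

```bash
python3 log.py
python3 - <<'E'
from h import *
from plan import *
q,x,o=L[-1];M=R.from_rotvec(o).as_matrix()
lp=np.array(x)+M@LT; print('loop',lp,'z',M[:,2],'x',M[:,0])
s=snap('scene','s2.png')['img'];t=snap('top','t2.png')['img']
cs=proj('scene',[lp,[616,-55,279]]);ct=proj('top',[lp,[616,-55,279]]);print(cs,ct)
def crop(im,c):
    x,y=[int(v)-33 for v in c];x=max(x,0);y=max(y,0);return cv2.resize(im[y:y+66,x:x+66],(396,396),interpolation=cv2.INTER_CUBIC),(x,y)
a,oa=crop(s,cs.mean(0));b,ob=crop(t,ct.mean(0));print(oa,ob)
cv2.imwrite('pics/c3.png',np.hstack([a,b])[:,:,::-1])
E
```

```text
21.2 [-0.174, 0.206, 2.479, 2.979, 0.683, -1.491] [372.906, -40.277, 340.26] [2.621, -0.081, 1.67] [-0.434, -0.68, -1.493] 15.415
loop [564.935 -52.07  330.072] z [ 0.905 -0.055 -0.422] x [ 0.421 -0.026  0.906]
[[247.057 149.24 ]
 [253.724 190.504]] [[312.766 182.08 ]
 [311.826 162.717]]
(217, 136) (279, 139)
```

View pics/c3.png

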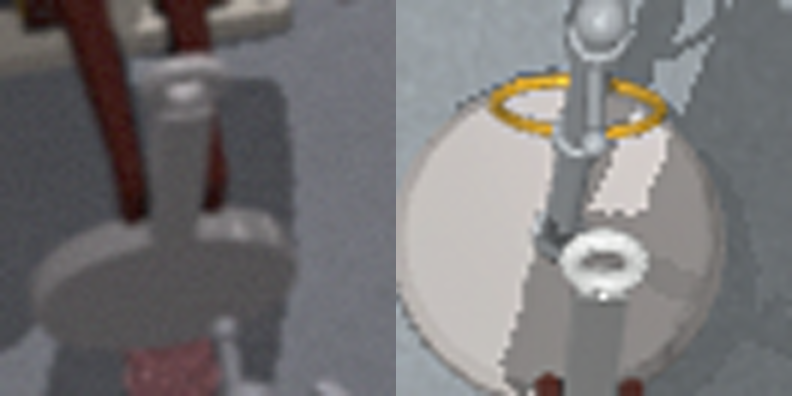

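The loop hole shows at scene (247.5,151.3) and top (313.3,182.3). The peg ball is at scene (254.7,190.3) and top (311.8,162.5). The mirror is held straight.

Run:
```python
from h import *
print(tri((247.5,151.3),(313.3,182.3)),tri((254.7,190.3),(311.8,162.5)),tri((258.9,203.5),(313.2,142)))
print(tri((247.06,149.24),(312.77,182.08)))
```

```text
(array([565.70537806, -52.47621117, 326.25592572]), np.float64(1.6529253916066533)) (array([616.4226814 , -54.15559119, 279.60207754]), np.float64(1.5642350389889625)) (array([655.44963733, -57.24986535, 284.92983629]), np.float64(1.9205188245484335))
(array([564.93567991, -52.07074873, 330.07260375]), np.float64(0.012853306124694068))
```

```bash
cat > go.py <<'E'
from plan import *
def go(loop,a,psi=-3.5,ref=None):
    q,x,o=L[-1];M0=R.from_rotvec(o).as_matrix()
    P,M=pose(loop,np.radians(a),np.radians(psi)); s=ik(P,M,q,p)
    print('T',((P-x)/100).round(3).tolist(),'W',(R.from_matrix(M@M0.T).as_rotvec()/.5).round(3).tolist(),'q',s[0],round(s[1],5))
E
python3 -c "
from go import *
go([600.4,-53,290.5],30)
go([616,-53.8,281.5],30)
go([632,-55,272],30)
go([638,-55,267],5)
go([638,-55,267],0)"
```

```text
T [0.371, -0.011, -0.228] W [0.01, 0.175, 0.001] q [-0.154  0.29   2.403  2.999  0.602 -1.499] 0.0
T [0.527, -0.019, -0.318] W [0.01, 0.175, 0.001] q [-0.149  0.332  2.376  3.009  0.615 -1.507] 0.0
T [0.687, -0.031, -0.413] W [0.01, 0.175, 0.001] q [-0.146  0.373  2.347  3.016  0.627 -1.512] 0.0
T [0.811, -0.035, -1.294] W [-0.044, -0.696, 0.0] q [-0.146  0.793  2.338  3.057  1.473 -1.57 ] 0.0
T [0.867, -0.038, -1.453] W [-0.054, -0.87, 0.0] q [-0.144  0.867  2.311  3.058  1.608 -1.574] 0.0
```

Call:
send_rows(
  commands=[
    {"translation": [0.037,-0.001,-0.023],"twist": [0.001,0.018,0]},
    {"translation": [0.074,-0.002,-0.046],"twist": [0.002,0.036,0]},
    {"translation": [0.111,-0.003,-0.069],"twist": [0.003,0.054,0]},
    {"translation": [0.148,-0.004,-0.092],"twist": [0.004,0.072,0]},
    {"translation": [0.185,-0.005,-0.115],"twist": [0.005,0.09,0]},
    {"translation": [0.222,-0.006,-0.138],"twist": [0.006,0.108,0]},
    {"translation": [0.259,-0.007,-0.161],"twist": [0.007,0.126,0]},
    {"translation": [0.296,-0.008,-0.184],"twist": [0.008,0.144,0]},
    {"translation": [0.335,-0.01,-0.207],"twist": [0.009,0.16,0]},
    {"translation": [0.371,-0.011,-0.228],"twist": [0.01,0.175,0.001]},
  ],
)

```text
t: 22.3
ee_pos: [410.4, -40.9, 316.9]
orientation: [2.696, -0.08, 1.554]
ft_force: [0.1, -0.7, -1.5]
width: 15.9
```

```bash
python3 log.py
cat > look.py <<'E'
from h import *
from plan import *
import sys
q,x,o=L[-1];M=R.from_rotvec(o).as_matrix()
lp=np.array(x)+M@LT; print('loop',lp)
s=snap('scene','s%s.png'%sys.argv[1])['img'];t=snap('top','t%s.png'%sys.argv[1])['img']
B=[616.4,-54.2,279.6]
cs=proj('scene',[lp,B]);ct=proj('top',[lp,B]);print('loop/ball',cs,ct)
def crop(im,c):
    x,y=[int(v)-20 for v in c];return cv2.resize(im[y:y+40,x:x+40],(400,400),interpolation=cv2.INTER_CUBIC),(x,y)
a,oa=crop(s,cs.mean(0));b,ob=crop(t,ct.mean(0));print(oa,ob)
cv2.imwrite('pics/c%s.png'%sys.argv[1],np.hstack([a,b])[:,:,::-1])
E
python3 look.py 4
```

```text
22.3 [-0.154, 0.292, 2.402, 2.996, 0.602, -1.497] [410.403, -40.895, 316.858] [2.696, -0.08, 1.554] [0.148, -0.71, -1.511] 15.874
loop [600.787 -52.145 289.561]
loop/ball [[252.93  180.049]
 [254.22  190.312]] [[310.86  168.889]
 [311.419 162.423]]
(233, 165) (291, 145)
```

View pics/c4.png

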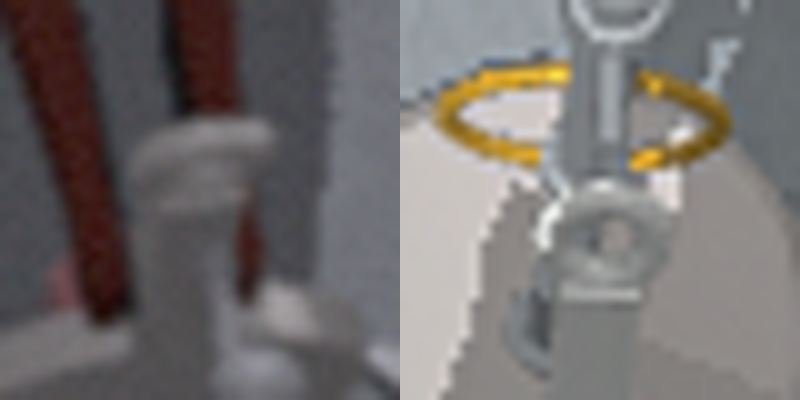

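Run:
```python
from h import *
print(tri((253.2,180.6),(312,168.5)))
s=cv2.imread('pics/s4.png')[170:205,238:278];t=cv2.imread('pics/t4.png')[148:183,292:332]
f=lambda im:cv2.resize(cv2.normalize(np.clip(im.astype(float),*np.percentile(im,[10,97])),None,0,255,cv2.NORM_MINMAX).astype(np.uint8),None,fx=10,fy=10,interpolation=cv2.INTER_CUBIC)
cv2.imwrite('pics/c5.png',np.hstack([f(s),f(t)]))
```

```text
(array([601.84661331, -53.15298159, 289.3788762 ]), np.float64(2.3462892444113486))
```

View pics/c5.png

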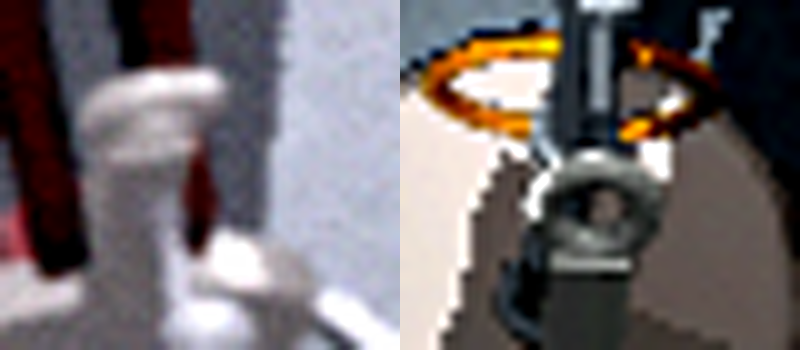

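Measured this way, the loop is about 17.6 mm before the ball, 1 mm high and centred sideways. I'll advance gently along the peg.

Call:
send_rows(
  commands=[
    {"translation": [0.01,0,-0.006],"twist": [0,0,0]},
    {"translation": [0.02,-0.001,-0.013],"twist": [0,0,0]},
    {"translation": [0.03,-0.001,-0.019],"twist": [0,0,0]},
    {"translation": [0.04,-0.002,-0.026],"twist": [0,0,0]},
    {"translation": [0.05,-0.003,-0.032],"twist": [0,0,0]},
    {"translation": [0.06,-0.004,-0.039],"twist": [0,0,0]},
    {"translation": [0.07,-0.005,-0.045],"twist": [0,0,0]},
    {"translation": [0.08,-0.006,-0.052],"twist": [0,0,0]},
    {"translation": [0.09,-0.006,-0.058],"twist": [0,0,0]},
    {"translation": [0.1,-0.006,-0.065],"twist": [0,0,0]},
  ],
)

```text
t: 23.4
ee_pos: [420.1, -41.5, 310.5]
orientation: [2.696, -0.08, 1.555]
ft_force: [0.4, 0.6, -2.5]
width: 16.0
```

```bash
python3 log.py
```

```text
23.4 [-0.151, 0.321, 2.386, 3.003, 0.614, -1.502] [420.139, -41.482, 310.517] [2.696, -0.08, 1.555] [0.446, 0.612, -2.466] 15.973
```

Call:
send_rows(
  commands=[
    {"translation": [0.007,0,-0.004],"twist": [0,0,0]},
    {"translation": [0.014,-0.001,-0.008],"twist": [0,0,0]},
    {"translation": [0.021,-0.001,-0.012],"twist": [0,0,0]},
    {"translation": [0.028,-0.002,-0.016],"twist": [0,0,0]},
    {"translation": [0.035,-0.002,-0.02],"twist": [0,0,0]},
    {"translation": [0.042,-0.002,-0.024],"twist": [0,0,0]},
    {"translation": [0.049,-0.003,-0.028],"twist": [0,0,0]},
    {"translation": [0.056,-0.003,-0.032],"twist": [0,0,0]},
    {"translation": [0.063,-0.004,-0.036],"twist": [0,0,0]},
    {"translation": [0.07,-0.004,-0.04],"twist": [0,0,0]},
  ],
)

```text
t: 24.4
ee_pos: [427.0, -41.9, 306.4]
orientation: [2.696, -0.081, 1.554]
ft_force: [-1.9, -0.4, -2.4]
width: 15.9
```

```bash
python3 log.py; python3 look.py 6; cd pics
python3 - <<'E'
import cv2,numpy as np
s=cv2.imread('s6.png')[170:210,238:278];t=cv2.imread('t6.png')[143:183,292:332]
f=lambda im:cv2.resize(cv2.normalize(np.clip(im.astype(float),*np.percentile(im,[5,97])),None,0,255,cv2.NORM_MINMAX).astype(np.uint8),None,fx=10,fy=10,interpolation=cv2.INTER_CUBIC)
cv2.imwrite('c7.png',np.hstack([f(s),f(t)]))
E
```

```text
24.4 [-0.149, 0.339, 2.374, 3.007, 0.619, -1.505] [426.962, -41.903, 306.435] [2.696, -0.081, 1.554] [-1.905, -0.427, -2.383] 15.869
loop [617.348 -53.2   279.172]
loop/ball [[254.925 190.741]
 [254.22  190.312]] [[310.863 162.013]
 [311.419 162.423]]
(234, 170) (291, 142)
```

View pics/c7.png

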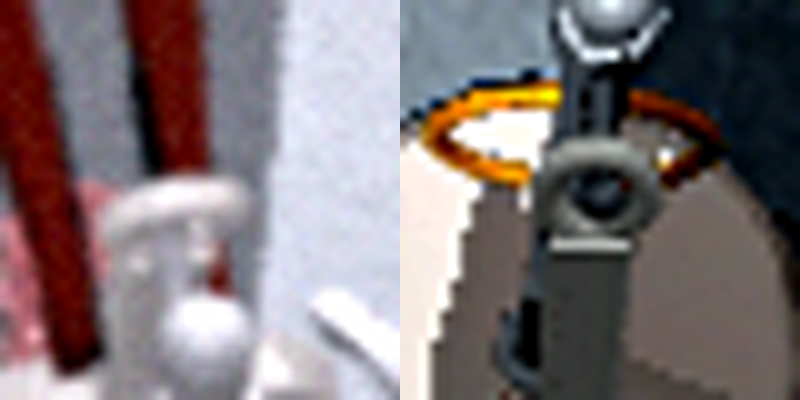

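In the top crop the peg's ball sits inside the loop's hole at about (603,190), and contact force is only about 2 N. I'll continue along the peg.

Call:
send_rows(
  commands=[
    {"translation": [0.006,0,-0.003],"twist": [0,0,0]},
    {"translation": [0.012,-0.001,-0.007],"twist": [0,0,0]},
    {"translation": [0.018,-0.001,-0.01],"twist": [0,0,0]},
    {"translation": [0.024,-0.002,-0.014],"twist": [0,0,0]},
    {"translation": [0.03,-0.002,-0.017],"twist": [0,0,0]},
    {"translation": [0.036,-0.002,-0.021],"twist": [0,0,0]},
    {"translation": [0.042,-0.003,-0.024],"twist": [0,0,0]},
    {"translation": [0.048,-0.003,-0.028],"twist": [0,0,0]},
    {"translation": [0.054,-0.003,-0.031],"twist": [0,0,0]},
    {"translation": [0.06,-0.003,-0.035],"twist": [0,0,0]},
  ],
)

```text
t: 25.5
ee_pos: [433.1, -42.2, 303.1]
orientation: [2.695, -0.08, 1.555]
ft_force: [0.3, 0.9, -0.9]
width: 15.7
```

```bash
python3 log.py
```

```text
25.5 [-0.147, 0.354, 2.362, 3.011, 0.623, -1.508] [433.133, -42.169, 303.065] [2.695, -0.08, 1.555] [0.33, 0.853, -0.89] 15.748
```

Call:
send_rows(
  commands=[
    {"translation": [0.01,-0.001,-0.006],"twist": [0,0,0]},
    {"translation": [0.02,-0.001,-0.012],"twist": [0,0,0]},
    {"translation": [0.03,-0.002,-0.017],"twist": [0,0,0]},
    {"translation": [0.04,-0.002,-0.023],"twist": [0,0,0]},
    {"translation": [0.05,-0.003,-0.029],"twist": [0,0,0]},
    {"translation": [0.06,-0.004,-0.035],"twist": [0,0,0]},
    {"translation": [0.07,-0.004,-0.04],"twist": [0,0,0]},
    {"translation": [0.08,-0.005,-0.046],"twist": [0,0,0]},
    {"translation": [0.09,-0.005,-0.052],"twist": [0,0,0]},
    {"translation": [0.1,-0.006,-0.058],"twist": [0,0,0]},
  ],
)

```text
t: 26.5
ee_pos: [443.1, -42.8, 297.2]
orientation: [2.696, -0.08, 1.555]
ft_force: [0.7, -0.3, -2.1]
width: 15.4
```

```bash
python3 log.py; python3 -c "
from go import *
q,x,o=L[-1]; print(np.array(x)+R.from_rotvec(o).as_matrix()@LT)
go([635,-55,268],18)
go([637,-55.2,265.5],6)"
```

```text
26.5 [-0.144, 0.379, 2.344, 3.016, 0.63, -1.511] [443.128, -42.773, 297.219] [2.696, -0.08, 1.555] [0.687, -0.294, -2.073] 15.384
[633.53  -54.026 270.053]
T [0.0, -0.005, -0.425] W [-0.027, -0.42, -0.004] q [-0.148  0.575  2.372  3.047  1.063 -1.552] 0.0
T [0.09, -0.011, -0.846] W [-0.052, -0.838, -0.004] q [-0.147  0.782  2.343  3.056  1.45  -1.569] 0.0
```

Call:
send_rows(
  commands=[
    {"translation": [-0.002,0,-0.043],"twist": [-0.003,-0.042,0]},
    {"translation": [-0.003,-0.001,-0.086],"twist": [-0.005,-0.084,0]},
    {"translation": [-0.004,-0.001,-0.128],"twist": [-0.008,-0.126,-0.001]},
    {"translation": [-0.005,-0.002,-0.17],"twist": [-0.011,-0.168,-0.001]},
    {"translation": [-0.005,-0.002,-0.213],"twist": [-0.013,-0.21,-0.002]},
    {"translation": [-0.005,-0.003,-0.256],"twist": [-0.016,-0.252,-0.002]},
    {"translation": [-0.004,-0.003,-0.298],"twist": [-0.019,-0.294,-0.003]},
    {"translation": [-0.003,-0.004,-0.34],"twist": [-0.022,-0.336,-0.003]},
    {"translation": [-0.002,-0.004,-0.383],"twist": [-0.024,-0.378,-0.004]},
    {"translation": [0,-0.005,-0.425],"twist": [-0.027,-0.42,-0.004]},
  ],
)

```text
t: 27.5
ee_pos: [443.2, -43.3, 254.6]
orientation: [2.511, -0.077, 1.826]
ft_force: [0.8, -0.0, -2.3]
width: 15.9
```

```bash
python3 log.py; python3 -c "
from go import *
q,x,o=L[-1]; print(np.array(x)+R.from_rotvec(o).as_matrix()@LT)
go([637,-55.2,265.5],6)
go([638,-55.2,264],6)"
```

```text
27.5 [-0.148, 0.576, 2.372, 3.047, 1.065, -1.552] [443.214, -43.307, 254.555] [2.511, -0.077, 1.826] [0.823, -0.039, -2.35] 15.881
[635.045 -55.05  268.003]
T [0.089, -0.006, -0.42] W [-0.025, -0.416, 0.0] q [-0.147  0.782  2.343  3.056  1.45  -1.569] 0.0
T [0.099, -0.006, -0.435] W [-0.025, -0.416, 0.0] q [-0.147  0.786  2.341  3.056  1.451 -1.569] 0.0
```

Call:
send_rows(
  commands=[
    {"translation": [0.006,-0.001,-0.043],"twist": [-0.003,-0.042,0]},
    {"translation": [0.012,-0.001,-0.085],"twist": [-0.005,-0.083,0]},
    {"translation": [0.019,-0.002,-0.127],"twist": [-0.008,-0.125,0]},
    {"translation": [0.027,-0.002,-0.169],"twist": [-0.01,-0.166,0]},
    {"translation": [0.036,-0.003,-0.211],"twist": [-0.013,-0.208,0]},
    {"translation": [0.046,-0.004,-0.253],"twist": [-0.015,-0.25,0]},
    {"translation": [0.056,-0.004,-0.295],"twist": [-0.018,-0.291,0]},
    {"translation": [0.067,-0.005,-0.337],"twist": [-0.02,-0.333,0]},
    {"translation": [0.078,-0.005,-0.379],"twist": [-0.022,-0.374,0]},
    {"translation": [0.089,-0.006,-0.42],"twist": [-0.025,-0.416,0]},
  ],
)

```text
t: 28.5
ee_pos: [452.3, -43.9, 212.5]
orientation: [2.304, -0.071, 2.074]
ft_force: [0.8, -1.1, -2.4]
width: 15.8
```

```bash
python3 log.py; python3 look.py 8;cd pics
python3 - <<'E'
import cv2,numpy as np
s=cv2.imread('s8.png')[170:240,220:290];t=cv2.imread('t8.png')[130:200,277:347]
f=lambda im:cv2.resize(cv2.normalize(np.clip(im.astype(float),*np.percentile(im,[5,97])),None,0,255,cv2.NORM_MINMAX).astype(np.uint8),(400,400),interpolation=cv2.INTER_CUBIC)
cv2.imwrite('c9.png',np.hstack([f(s),f(t)]))
E
```

```text
28.5 [-0.147, 0.782, 2.343, 3.056, 1.45, -1.569] [452.259, -43.929, 212.486] [2.304, -0.071, 2.074] [0.783, -1.11, -2.354] 15.8
loop [637.158 -55.257 265.418]
loop/ball [[256.907 204.318]
 [254.22  190.312]] [[311.232 154.31 ]
 [311.419 162.423]]
(235, 177) (291, 138)
```

View pics/c9.png

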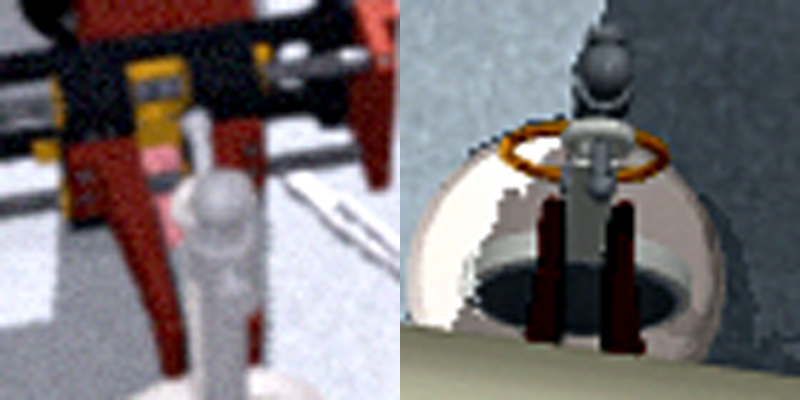

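The peg passes through the loop, with the ball in front at top crop (602,180). I'll lower the loop onto the peg's root and feel for the load to come off.

Call:
send_rows(
  commands=[
    {"translation": [0.003,0,-0.004],"twist": [0,0,0]},
    {"translation": [0.006,-0.001,-0.008],"twist": [0,0,0]},
    {"translation": [0.009,-0.001,-0.012],"twist": [0,0,0]},
    {"translation": [0.012,-0.002,-0.016],"twist": [0,0,0]},
    {"translation": [0.015,-0.002,-0.02],"twist": [0,0,0]},
    {"translation": [0.018,-0.003,-0.024],"twist": [0,0,0]},
    {"translation": [0.021,-0.003,-0.028],"twist": [0,0,0]},
    {"translation": [0.024,-0.004,-0.032],"twist": [0,0,0]},
    {"translation": [0.027,-0.005,-0.036],"twist": [0,0,0]},
    {"translation": [0.03,-0.005,-0.04],"twist": [0,0,0]},
  ],
)

```text
t: 29.6
ee_pos: [455.1, -44.4, 208.9]
orientation: [2.304, -0.071, 2.074]
ft_force: [0.7, -0.6, 0.9]
width: 15.7
```

```bash
python3 log.py
```

```text
29.6 [-0.147, 0.791, 2.335, 3.055, 1.451, -1.569] [455.09, -44.393, 208.867] [2.304, -0.071, 2.074] [0.689, -0.604, 0.899] 15.709
```

Call:
send_rows(
  commands=[
    {"translation": [0,0,0],"twist": [0,0,0]},
    {"translation": [0,0,0],"twist": [0,0,0]},
    {"translation": [0,0,0],"twist": [0,0,0]},
    {"translation": [0,0,0],"twist": [0,0,0]},
    {"translation": [0,0,0],"twist": [0,0,0]},
    {"translation": [0,0,0],"twist": [0,0,0]},
    {"translation": [0,0,0],"twist": [0,0,0]},
    {"translation": [0,0,0],"twist": [0,0,0]},
    {"translation": [0,0,0],"twist": [0,0,0]},
    {"translation": [0,0,0],"twist": [0,0,0]},
  ],
  grip=-0.4,
)

```text
t: 30.6
ee_pos: [455.0, -44.4, 208.8]
orientation: [2.305, -0.071, 2.073]
ft_force: [0.2, -0.1, 0.1]
width: 61.6
```

```bash
python3 log.py; python3 -c "
from plan import *
q,x,o=L[-1];M=R.from_rotvec(o).as_matrix();print(M[:,2])
for d in(40,60,80): print(d,ik(np.array(x)-M[:,2]*d,M,q,p))"
python3 - <<'E'
import sys; sys.path.insert(0,'.')
import os; os.chdir('.')
from h import *
s=snap('scene','s10.png')['img'][150:340,190:330];t=snap('top','t10.png')['img'][110:250,240:380]
cv2.imwrite('pics/c10.png',np.hstack([cv2.resize(s,(400,543)),cv2.resize(t,(390,543))])[:,:,::-1])
E
```

```text
30.6 [-0.147, 0.791, 2.336, 3.055, 1.451, -1.569] [454.952, -44.387, 208.786] [2.305, -0.071, 2.073] [0.244, -0.145, 0.136] 61.633
[ 0.993 -0.061 -0.105]
40 (array([-0.159,  0.802,  2.416,  3.044,  1.541, -1.578]), np.float64(1.3512611685439663e-15))
60 (array([-0.166,  0.812,  2.456,  3.037,  1.591, -1.584]), np.float64(1.2548849676563166e-10))
80 (array([-0.175,  0.827,  2.496,  3.028,  1.646, -1.591]), np.float64(1.3849625728928071e-12))
```

View pics/c10.png

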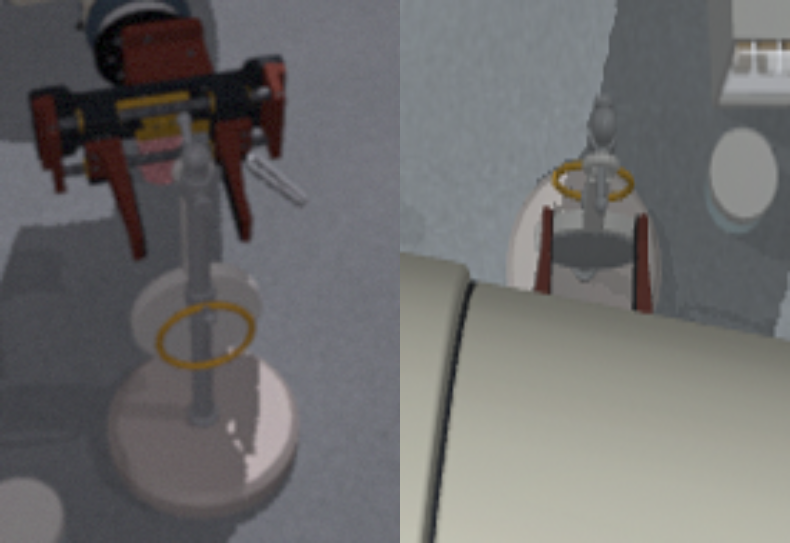

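The mirror hangs free from the peg: the head is behind the post at (195,320) in the left crop, and wrist force is about 0. I'll retreat.

Call:
send_rows(
  commands=[
    {"translation": [-0.08,0.005,0.008],"twist": [0,0,0]},
    {"translation": [-0.16,0.01,0.016],"twist": [0,0,0]},
    {"translation": [-0.24,0.015,0.024],"twist": [0,0,0]},
    {"translation": [-0.32,0.02,0.032],"twist": [0,0,0]},
    {"translation": [-0.4,0.025,0.04],"twist": [0,0,0]},
    {"translation": [-0.48,0.03,0.048],"twist": [0,0,0]},
    {"translation": [-0.56,0.035,0.056],"twist": [0,0,0]},
    {"translation": [-0.64,0.04,0.064],"twist": [0,0,0]},
    {"translation": [-0.72,0.045,0.072],"twist": [0,0,0]},
    {"translation": [-0.8,0.05,0.08],"twist": [0,0,0]},
  ],
)

```text
t: 31.7
ee_pos: [374.3, -39.3, 216.9]
orientation: [2.305, -0.071, 2.073]
ft_force: [0.3, -0.2, -0.5]
width: 61.3
```

```bash
python3 log.py
python3 - <<'E'
from h import *
s=snap('scene','s11.png')['img'];t=snap('top','t11.png')['img']
cv2.imwrite('pics/c11.png',np.hstack([cv2.resize(s[110:390,100:420],(400,350)),cv2.resize(t[100:310,130:420],(400,290)+()) if 0 else cv2.resize(t[90:335,140:420],(400,350))])[:,:,::-1])
E
```

```text
31.7 [-0.175, 0.83, 2.498, 3.028, 1.651, -1.592] [374.327, -39.332, 216.852] [2.305, -0.071, 2.073] [0.309, -0.219, -0.456] 61.327
```

View pics/c11.png

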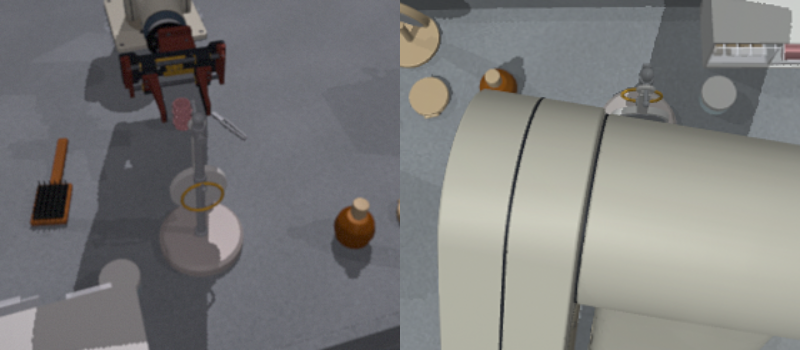

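The gripper is clear, the mirror hangs at the post with its head at about (197,190) in the left crop, and the bystanders stand where they were. I'll hand it in.

```bash
python3 -c "
from workcell import ctrl
print(ctrl.close_job()); o=ctrl.get_obs(); print(o['t'],o['ft_force'])"
```

```text
the job is handed in; nothing more can be done
None
the job is handed in; nothing more can be done
```

The mirror is hanging from the stand's upper peg, and I handed the job in at about 32 s of the 67 s allowed. I took the mirror by the neck, raised it loop up, slid the loop along the 30° peg to its root and turned it nearly upright. I released it once the peg had taken the weight.

- **Peg height:** the peg's ball came out at z ≈ 280 mm, which puts the collar's middle at about 262 mm.
- **Forces:** the wrist readings I took stayed under about 4 N. On lowering, the vertical reading went from −2.4 to +0.9 N as the peg took the load. After release it was about 0.
- **Last pictures:** the mirror hangs close along the post and the gripper is about 80 mm clear. The brush, perfume, jar, roller and tweezer look undisturbed in place. The compact showed only in part.
- **Not confirmed:** the arm blocked part of the final top view, so whether the mirror hangs exactly vertical was judged from the scene camera only. The scene and top cameras disagreed by 1–2 mm on positions, which didn't stop the loop going on.

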